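# Hold a power board home in the test jig

### The job

Take the circuit board with the finned heat sink out of the tray, lay it flat on the plate of the test jig, clear of the spring pins, with its brass contact strip facing them, and then slide it home into the corner: the strip end pushes the pins in until the board bears on the end stop, and its long side bears on the side stop. The pins push it out again if you let go, so finish while still holding the board with the gripper, pressed firmly but not brutally against both stops at once. Leave the other board and everything else on the bench where they are.

Things in the scene. Friction and masses are not known exactly. Their poses are not given: they have to be found in the camera images.
- heat_sink (a point): Centre of the bare aluminium heat sink with upright fins in the middle of the board to be tested: 44 mm along x, 30 mm across y, 42 mm tall. Grip it across its 30 mm (fingers at +y and -y, where the board is bare), fingertips above the board. This point is over the board's middle, 29 mm above its underside and 21 mm above its upper face; axes as the board's.
- carrier (a point): The board to be tested, loose, 0.2 kg: grey carrier with green circuit board, 110 (x) x 80 (y) x 8 mm thick, lying flat. Point at the middle of this slab, 4 mm above the underside; z up, +x to the end with the brass contact strip. Beside the heat sink stand two black capacitors (14 mm thick, 22 mm tall) 37 mm towards +x and a terminal block (13 mm tall) 41 mm towards -x.
- strip (a point): Centre of the row of six small brass contacts in the board's +x end face: 55 mm from the board's middle along its x, 5 mm above its underside. Axes as the board's.
- coil (a point): Middle of the wound copper coil (42 x 36 x 34 mm block) on the OTHER board, which is to be left alone: same carrier and size but with a copper coil in a dark core in place of the finned heat sink. Point 25 mm above that board's underside.
- tray: Fixed black tray, 165 mm (x) by 250 mm (y), rim 12 mm high, floor 4 mm thick, one rib across the middle (12 mm high) between the two compartments (y- and y+), in each of which lies one board. Which board lies where varies. Origin: centre of the underside.
- jig: Test jig fixed to the bench: aluminium plate 200 (x) x 170 (y) x 12 mm with two steel stop bars on it, 12 mm high, forming a corner at its +x, +y side: end stop face at x = 70 mm, side stop face at y = 60 mm. The plate is clear to -x and -y of them. Spring pins in the end stop, black housing (20 mm above the plate) behind it. Origin: centre of the underside, z up, x and y along the edges.
- end_stop: Steel bar along the jig's y at its +x side; its face towards -x (jig x = 70 mm) is the end stop, on both sides of a 40 mm window through which the pins stand out. Origin: on that face, at the plate's top, level with the middle of the pins (jig y = 20 mm). The board rubs on plate and stops (friction up to about 1), so part of a push is lost to rubbing. Over 60 N would crack the board.
- side_stop: Steel bar along the jig's x at its +y side; its face towards -y (jig y = 60 mm) is the side stop, from jig x = -85 to 45 mm. Origin: on that face, at the plate's top, at jig x = -20 mm. More than 60 N would crack the board.
- pins (a joint): How far the row of six spring pins in the end stop is pushed in, in m: 0 free, standing 5 mm out of the end stop towards the jig's -x; 0.005 when pushed flush with the stop. The pins push back with about 2 N when first touched and 5.6 N when flush.
- seat (a point): Where the contact strip's centre must finally be: a fixed point in the plane of the end stop's face, at the middle of the pins, 5 mm above the plate. With the board home its middle is 55 mm from here along the jig's -x and 40 mm from the side stop, its axes along the jig's.
- spool: Bystander: solder spool standing upright, 52 mm diameter, 40 mm tall. Origin at its underside.
- tin: Bystander: closed flat round aluminium tin, 58 mm diameter, 22 mm tall. Origin at its underside.
- cutters: Bystander: wire cutters with red handles, 155 mm long, lying flat, 12 mm high, to the left. Origin under the middle.
- driver: Bystander: black screwdriver, 170 mm long, lying beyond the tray or jig on the right. Origin under the middle.
- pump: Bystander: solder sucker, an aluminium tube 20 mm thick and 175 mm long, lying to the right. Origin under the middle.
There are look-alikes about, which are no part of the job. What is shaped like the part that bears heat_sink but brown or pink is not meant.

How it is judged:
By the outcome, as a careful person would: the job done as asked, in the order asked, and still so for the second after the job is handed in, while the arm keeps its last pose, push and grip.
It also fails if it takes over 56 s, if anything falls off the work surface, if the arm or the gripper's body presses on something with over 40 N, if the wrist force passes 120 N, or if a joint passes its speed limit or range.

### The arm

A 6-joint arm with a two-finger parallel gripper is mounted at the origin on the work surface. World frame = base frame: x ahead of the robot, y to its left, z up, the work surface at z = 0. Lengths are in mm, angles in degrees, forces in N, time in s.
With the tool pointing down it reaches from about 350 to 850 mm from the base axis. Payload 8.1 kg.
Tool frame: the origin (TCP) lies midway between the tips of the shut fingers; the grasp point (between the pads) lies 19 mm behind it; x points along the fingers, y is the direction in which the jaws open and shut, and the axes are right-handed (so a half turn about x gives the same grasp; the last joint's range is limited). The gripper opens to 85 mm and grips with 20 to 120 N. Pads are 22 mm wide; open, the fingers measure 114 mm over their backs; the gripper's body (76 mm by 85 mm) begins 54 mm behind the grasp point. The pads swing forward as they close: fully open they stand 13 mm farther back than shut.
Start: joints at [-73.362, 7.471, 85.268, -0, 87.261, -4.893], TCP at [220.23, -558.125, 231.292] pointing down, gripper open.
Joint ranges: [-169.43, 169.43], [-51.17, 129.36], [1.28, 143.12], [-76.62, 256.62], [0, 156.53], [-152.29, 152.29]. Speed limits (degrees/s): [136.94, 136.94, 159.86, 180, 180, 180].

### API

Orientations are given as [roll, pitch, yaw] about the fixed x, y, z axes, in that order (R = Rz(yaw) Ry(pitch) Rx(roll)).
In Python, from bench import r gives the robot as it stands.
- The arm moves only by the tool move_arm, never from a script. Its argument "deltas" is a list of rows, each a list of 2 entries, a list of its own where there are three numbers: the shift along the tool's x, y, z in mm, then the turn about the tool's x in degrees. A call has 1 to 12 rows; each row is the pose to reach, as a shift and turn from the pose measured when the call began, along the tool's axes at that moment; what a row does not reach only later rows make up. A row lasts 1/8 s, in which the tool goes at most 62.5 mm and 10.7 degrees, less where a joint would pass 70% of its speed; a pose out of reach is approached as far as the arm can. A call with a gripper value outside its range is refused whole. "jaw" is the opening, from -1 (shut) to 1 (fully open), set as the call begins (left out, the last holds). The fingers move at their own pace and stop on an object; "squeeze" is the grip in N (left out, the last holds). Time passes only in rows, so rows that repeat a pose let the fingers close. It gives the time, the measured TCP pose, the force and the opening at its end, in the units of the state.
- r.sense(): the state, without advancing time (a new reading comes with each control period).
- r.snapshot(name): name is "scene" or "top" or "wrist"; returns (picture, depth): 420x560x3 uint8, red, green, blue; 420x560 float32, mm along the optical axis (not along the pixel's ray), 0 where there is no reading.
- r.get_calibration(name): a dict with "fovy" (degrees; the focal length in pixels is half the picture's height over the tangent of half this angle, whatever the lens; pixels are square), "cx", "cy" (the principal point, pixels), "position" and "attitude" of the camera in the world; the wrist camera has in their place "tool_from_camera" (4x4, takes a point from camera to tool coordinates, whose origin is the TCP and whose axes are the tool frame's). Camera axes: x right, y down, z forward; pixel columns grow to the right and rows downward; lengths in mm; the calibration is good to about 2 mm. A picture is of the moment at which its call begins: read the wrist's pose just before it. get_calibration takes no time and is no camera call.
- r.hand_in(): hands the job in, once; it reports no verdict.
The state is a dict: "time": time; "joint_pos": joint angles; "qd": joint speeds; "joint_efforts": joint torques, N m; "tool_pos": TCP position; "tcp_rot": TCP orientation; "ft_force": force on the tool from outside, world axes, zero at the start; "wrist_torque": the same for the moment, N m; "finger_gap": finger opening in mm.
Only numpy, scipy, OpenCV 4.12 (cv2) and the standard library are available. Lean on these libraries where they do the work, as an engineer would, in place of code of your own. Each camera call takes 0.05 s, during which the arm holds its last target. There are 200 camera calls.

## Working session

There is one attempt and no reset: what is moved stays moved. The work goes in short steps, Python scripts to look and compute and a tool call to move; the robot and the scene stay as the last step left them, time stands still between calls to the robot, and variables do not carry over. Pictures are saved under pics/ and viewed, about 8 in all and at most 12, crops included, and the job is handed in when it is done.

Besides the shell and the picture viewer there is one more tool, called after "Request:" as a command line: name --argument value ..., lists and objects as JSON in quotes. move_arm: Moves the arm, as the interface text tells. Its arguments: {"type":"object","properties":{"deltas":{"type":"array","items":{"type":"array"}},"jaw":{"type":"number"},"squeeze":{"type":"number"}},"required":["deltas"]}

```bash
ls; mkdir -p pics
cat > h.py <<'E'
import numpy as np, cv2
from scipy.spatial.transform import Rotation as R
from bench import r
def tool():
    s=r.sense(); T=np.eye(4); T[:3,:3]=R.from_euler('xyz',s['tcp_rot'],degrees=True).as_matrix(); T[:3,3]=s['tool_pos']; return T
def cam(name,T=None):
    c=r.get_calibration(name); f=210/np.tan(np.radians(c['fovy']/2))
    if name=='wrist': M=T@np.array(c['tool_from_camera'])
    else:
        M=np.eye(4); a=np.array(c['attitude'])
        M[:3,:3]=a if a.shape==(3,3) else R.from_euler('xyz',a,degrees=True).as_matrix(); M[:3,3]=c['position']
    return f,c['cx'],c['cy'],M
def ray(C,u,v):
    f,cx,cy,M=C; d=M[:3,:3]@np.array([(u-cx)/f,(v-cy)/f,1.]); return M[:3,3],d
def onz(C,u,v,z):
    o,d=ray(C,u,v); return o+d*(z-o[2])/d[2]
def cloud(C,D):
    f,cx,cy,M=C; v,u=np.mgrid[:D.shape[0],:D.shape[1]]
    P=np.stack([(u-cx)/f*D,(v-cy)/f*D,D],-1); return P@M[:3,:3].T+M[:3,3]
def save(n,I): cv2.imwrite('pics/'+n,cv2.cvtColor(I,cv2.COLOR_RGB2BGR))
E
python3 - <<'E'
from h import *
print(r.sense())
for n in("scene","top","wrist"):
    print(n,r.get_calibration(n))
    T=tool();I,D=r.snapshot(n);save(n+'0.png',I);np.savez('%s0.npz'%n,I=I,D=D,T=T)
E
```

```text
pics
{'time': 0.0, 'joint_pos': array([-7.33602282e+01,  7.51593866e+00,  8.53315216e+01, -2.63700889e-04,
        8.72622517e+01, -4.89433243e+00]), 'qd': array([ 0.06911672, -0.05996776, -0.08870926,  0.06224065, -0.06076943,
       -0.0365534 ]), 'joint_efforts': array([ 5.64682596e-04, -5.69391596e+01, -5.00558174e+01, -3.36506237e-04,
        1.48060906e-02,  3.43906152e-05]), 'tool_pos': array([ 220.07529017, -557.56640655,  230.21429877]), 'tcp_rot': array([-94.75678791,  89.89028776, 106.77732919]), 'ft_force': array([ 0.78625764, -0.46329258,  0.2327752 ]), 'wrist_torque': array([ 0.02161211,  0.00924601, -0.00599   ]), 'finger_gap': 84.93885302708338}
scene {'fovy': 46.228224409935024, 'cx': 282.6306017848662, 'cy': 206.42151205474534, 'position': array([1199.54690065, -919.2928063 ,  943.64467891]), 'attitude': array([-1.28971747e+02,  9.71334360e-03,  3.54855173e+01])}
top {'fovy': 54.10658947198162, 'cx': 274.8496007543768, 'cy': 208.3622137296981, 'position': array([ 471.60715061,    9.16367397, 1270.42236581]), 'attitude': array([-1.76082456e+02,  3.78424060e-02, -8.99472088e+01])}
wrist {'fovy': 68.7893039929125, 'cx': 282.0645281366712, 'cy': 204.8744084349221, 'tool_from_camera': array([[ 4.36985903e-04, -3.04950130e-01,  9.52368220e-01,
        -1.42163121e+02],
       [ 9.99999897e-01,  2.49046715e-04, -3.79096050e-04,
        -1.35197677e+00],
       [-1.21578788e-04,  9.52368288e-01,  3.04950207e-01,
        -7.71185618e+01],
       [ 0.00000000e+00,  0.00000000e+00,  0.00000000e+00,
         1.00000000e+00]])}
```

View pics/top0.png

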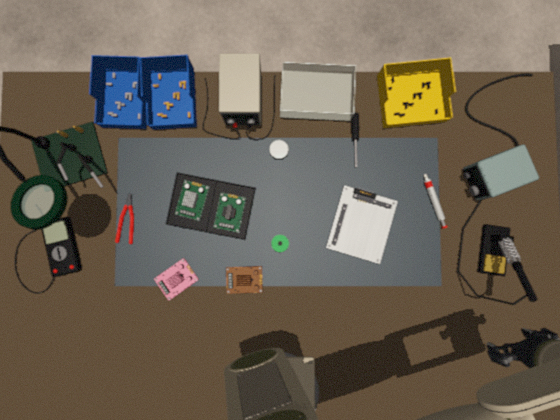

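View pics/scene0.png

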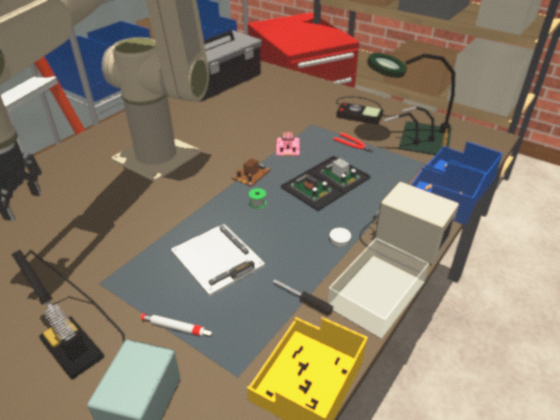

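The top view shows these candidates: a green board with a grey finned block at (190,200), a green board with a dark coil at (230,212), a pink look-alike at (176,279) and a brown one at (244,279). I choose (190,200). The jig is at (362,224), with its pin housing at (365,193) and the side stop on its left at (340,225). Next is the close crop.

Run:
```python
from h import *
Z=np.load('top0.npz');I,D=Z['I'],Z['D']
a=cv2.resize(I[168:242,164:260],None,fx=4.1,fy=4.1,interpolation=cv2.INTER_CUBIC)
b=cv2.resize(I[178:268,320:404],None,fx=4.1,fy=4.1,interpolation=cv2.INTER_CUBIC)
h=max(a.shape[0],b.shape[0]);o=np.zeros((h,a.shape[1]+b.shape[1],3),np.uint8);o[:a.shape[0],:a.shape[1]]=a;o[:b.shape[0],a.shape[1]:]=b
save('crop1.png',o);print(o.shape)
C=cam('top');P=cloud(C,D)
for u,v in [(190,200),(230,212),(365,193),(360,230),(340,225),(100,300),(280,200)]: print(u,v,P[v,u].round(1))
```

```text
(369, 738, 3)
190 200 [580.7 264.8  40.9]
230 212 [544.7 144.2  42.8]
365 193 [ 603.2 -262.5   32.8]
360 230 [ 491.7 -250.3   11.5]
340 225 [ 506.7 -187.7   21.6]
100 300 [278.  542.9   0.9]
280 200 [584.9  -5.9  -3.2]
```

View pics/crop1.png

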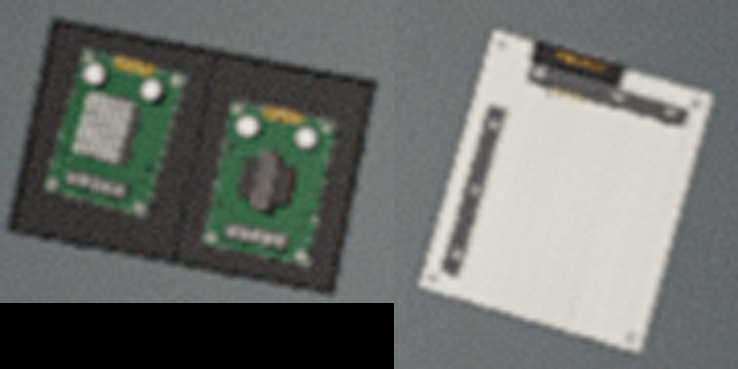

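The crop confirms it: the left board carries the grey finned sink. Its capacitors and brass strip are at its upper end, which is world +x. The jig's pins and housing are also at the top, and the side stop is on the left.

Run:
```python
from h import *
Z=np.load('top0.npz');I,D=Z['I'],Z['D'];C=cam('top')
def rect(m,z):
    c=max(cv2.findContours(m.astype(np.uint8),0,2)[0],key=cv2.contourArea)
    W=np.array([onz(C,*p[0],z)[:2] for p in c]); b=cv2.minAreaRect(W.astype(np.float32)); return b
h=cv2.cvtColor(I,cv2.COLOR_RGB2HSV)
m=np.zeros(I.shape[:2],bool);m[170:245,165:209]=1
g=(h[...,0]>50)&(h[...,0]<90)&(h[...,1]>90)
print('board',rect(cv2.morphologyEx((g&m).astype(np.uint8),cv2.MORPH_CLOSE,np.ones((9,9))),12))
m[:]=0;m[175:270,320:405]=1
w=(h[...,2]>165)&(h[...,1]<40)
print('plate',rect(cv2.morphologyEx((w&m).astype(np.uint8),cv2.MORPH_CLOSE,np.ones((15,15))),12))
a=lambda x,y:(164+x/4.1-.4,168+y/4.1-.4)
print('sink',onz(C,*a(103,127),54),'strip',onz(C,*a(134,66),12))
T=tool();print(T.round(3))
```

```text
board ((584.0067138671875, 266.77655029296875), (75.76766204833984, 104.37355041503906), 76.05207061767578)
plate ((510.1082763671875, -255.1574249267578), (170.8101043701172, 200.49925231933594), 73.15806579589844)
sink [583.82192894 265.90352114  54.        ] strip [633.73095423 252.17378836  12.        ]
[[-0.00000e+00  3.67000e-01 -9.30000e-01  2.20115e+02]
 [ 1.00000e-03 -9.30000e-01 -3.67000e-01 -5.57699e+02]
 [-1.00000e+00 -1.00000e-03 -0.00000e+00  2.30474e+02]
 [ 0.00000e+00  0.00000e+00  0.00000e+00  1.00000e+00]]
```

Request:
move_arm --deltas '[[[0, -15, -40], 4], [[-5, -35, -95], 10], [[-8, -57, -152], 16], [[-11, -79, -210], 22], [[-14, -100, -268], 28], [[-17, -122, -326], 34], [[-20, -142, -380], 38], [[-20, -153, -410], 38.3], [[-20, -153, -410], 38.3], [[-20, -153, -410], 38.3]]' --jaw 1

```text
time: 1.4
tool_pos: [544.8, -265.2, 250.3]
tcp_rot: [-27.8, 89.9, 135.5]
ft_force: [-1.3, -0.5, 1.1]
finger_gap: 85.3
```

Run:
```python
from h import *
T=tool();I,D=r.snapshot('wrist');save('w1.png',I);np.savez('w1.npz',I=I,D=D,T=T)
s=r.sense();print(s['time'],s['joint_pos'].round(1),T.round(3))
```

```text
1.45 [-30.9   8.1  82.6   0.   89.4  75.9] [[-1.00000e-03 -2.88000e-01 -9.58000e-01  5.44832e+02]
 [ 1.00000e-03 -9.58000e-01  2.88000e-01 -2.65196e+02]
 [-1.00000e+00 -1.00000e-03  2.00000e-03  2.50286e+02]
 [ 0.00000e+00  0.00000e+00  0.00000e+00  1.00000e+00]]
```

View pics/w1.png

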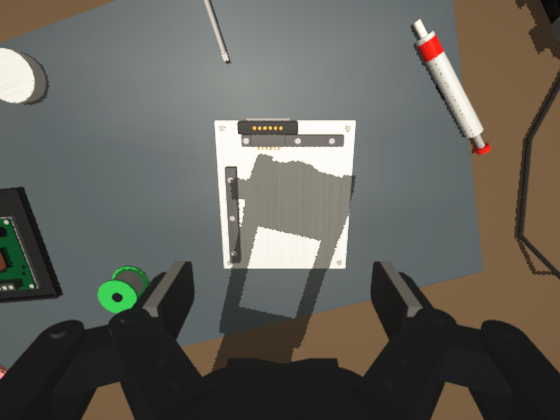

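The wrist view shows the jig plate with corners near (215,121), (355,121), (346,268) and (224,268). The pins are at (268,148), the end stop's face is at row ~147 and the side stop's face at column ~238. I'll measure these edges numerically.

```bash
cat >> h.py <<'E'
def edge(G,p,q,n,half=8,N=40):
    """sub-pixel strongest edge along direction n, at N points from p to q -> list of (u,v)"""
    p,q,n=map(lambda a:np.array(a,float),(p,q,n)); n/=np.linalg.norm(n); t=np.arange(-half,half+.01,.25); out=[]
    for s in np.linspace(0,1,N):
        L=(p+(q-p)*s)+t[:,None]*n
        g=cv2.remap(G,L[:,:1].astype(np.float32),L[:,1:].astype(np.float32),1)[:,0]
        d=np.abs(np.gradient(cv2.GaussianBlur(g[:,None],(1,9),1.5)[:,0])); out.append(L[d.argmax()])
    return np.array(out)
def fit(W):
    W=np.asarray(W)[:,:2].astype(np.float32)
    for _ in range(4):
        l=cv2.fitLine(W,cv2.DIST_HUBER,0,.01,.01).ravel(); d=(W-l[2:])@[-l[1],l[0]]
        W=W[np.abs(d-np.median(d))<max(.6,2*np.median(np.abs(d)))]
    return l[2:],l[:2],len(W)
E
python3 - <<'E'
from h import *
Z=np.load('w1.npz');I,D,T=Z['I'],Z['D'],Z['T'];C=cam('wrist',T)
G=cv2.cvtColor(I,cv2.COLOR_RGB2GRAY).astype(np.float32)
E={'left':((218,150),(223,255),(1,0),12),'right':((353,135),(348,258),(1,0),12),'bot':((232,268),(340,268),(0,1),12),'side':((238,172),(239,258),(1,0),12),
 'endtop':((285,147),(340,147),(0,1),24),'endtopL':((243,147),(255,147),(0,1),24)}
for k,(p,q,n,z) in E.items():
    U=edge(G,p,q,n,7); W=[onz(C,*u,z) for u in U]; c,d,N=fit(W); d=d*np.sign(d[np.abs(d).argmax()])
    print(k,U[::13].round(1).tolist(),c.round(1),np.degrees(np.arctan2(d[1],d[0])).round(2),N)
P=cloud(C,D);print('z plate',np.median(P[150:260,255:330,2]),'bar',np.median(P[139:144,290:335,2]),'side',np.median(P[185:210,230:235,2]),'bench',np.median(P[60:100,100:200,2]))
B=I[:,:,2].astype(int);m=(I[...,0]>B+70)&(I[...,0]>120);v,u=np.nonzero(m[144:156,240:300]);print('pins u',u.min()+240,u.max()+240,v.min()+144,v.max()+144, onz(C,u.mean()+240,v.mean()+144,17))
E
```

```text
left [[215.5, 150.0], [217.7, 185.0], [227.3, 220.0], [229.2, 255.0]] [ 511.4 -175.5] -12.01 11
right [[354.5, 135.0], [351.3, 176.0], [348.7, 217.0], [345.5, 258.0]] [ 486.4 -338.4] -16.77 35
bot [[232.0, 263.5], [268.0, 268.2], [304.0, 268.2], [340.0, 268.5]] [ 404.7 -248.9] 73.2 35
side [[236.5, 172.0], [237.6, 200.7], [239.7, 229.3], [240.8, 258.0]] [ 518.1 -196.5] -16.62 34
endtop [[285.0, 146.0], [303.3, 146.5], [321.7, 146.2], [340.0, 146.5]] [ 562.6 -313.4] 73.26 40
endtopL [[243.0, 146.5], [247.0, 146.5], [251.0, 146.5], [255.0, 146.5]] [ 585.8 -236.2] 72.93 40
z plate 11.455359473170148 bar 23.579365057474263 side 23.47669709063416 bench 0.051889590291921195
pins u 258 279 147 149 [ 576.3231498  -258.39592757   17.        ]
```

Request:
move_arm --deltas '[[[2, -35, 5], 0], [[4, -90, 13], -0.5], [[6, -150, 22], -1], [[8, -210, 31], -1.3], [[10, -270, 40], -1.6], [[12, -330, 49], -2], [[15, -390, 58], -2.3], [[18, -450, 67], -2.6], [[20, -500, 74], -2.8], [[20, -522, 77], -2.8], [[20, -522, 77], -2.8], [[20, -522, 77], -2.8]]'

```text
time: 2.95
tool_pos: [622.1, 254.5, 231.1]
tcp_rot: [-13.6, 89.9, 152.3]
ft_force: [1.0, -0.3, 0.5]
finger_gap: 85.7
```

Run:
```python
from h import *
T=tool();I,D=r.snapshot('wrist');save('w2.png',I);np.savez('w2.npz',I=I,D=D,T=T)
s=r.sense();print(s['time'],s['joint_pos'].round(1),T.round(3))
```

```text
3.0 [1.78e+01 1.87e+01 7.24e+01 1.00e-01 8.90e+01 1.22e+02] [[-1.00000e-03 -2.44000e-01 -9.70000e-01  6.22149e+02]
 [ 1.00000e-03 -9.70000e-01  2.44000e-01  2.54488e+02]
 [-1.00000e+00 -0.00000e+00  1.00000e-03  2.31136e+02]
 [ 0.00000e+00  0.00000e+00  0.00000e+00  1.00000e+00]]
```

View pics/w2.png

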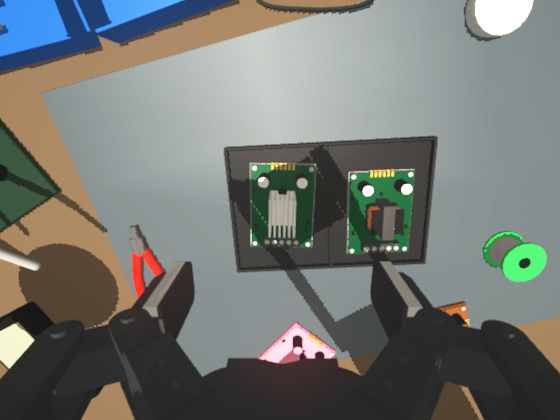

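The wrist view shows the heat-sink board centred at ~(282,205), with its brass strip at (283,166), capacitors at (264,182) and (302,183), and the fins at (282,213). The coil board at (381,212) stays where it is. Now I measure the board.

Run:
```python
from h import *
Z=np.load('w2.npz');I,D,T=Z['I'],Z['D'],Z['T'];C=cam('wrist',T)
G=cv2.cvtColor(I,cv2.COLOR_RGB2GRAY).astype(np.float32)
for k,(p,q,n,z) in {'left':((250,172),(250,240),(1,0),12),'right':((315,172),(313,240),(1,0),12),'top':((256,164),(309,163),(0,1),12),'bot':((256,248),(308,248),(0,1),12)}.items():
    U=edge(G,p,q,n,5); c,d,N=fit([onz(C,*u,z) for u in U]); d=d*np.sign(d[np.abs(d).argmax()])
    print(k,U[::13].round(1).tolist(),c.round(1),np.degrees(np.arctan2(d[1],d[0])).round(2),N)
P=cloud(C,D)
s=P[158:255,245:320].reshape(-1,3);print('z levels',np.percentile(s[:,2],[5,25,50,90,99]).round(1))
t=s[s[:,2]>44];print('sink top',len(t),t.mean(0).round(1),cv2.minAreaRect(t[:,:2].astype(np.float32)))
h=cv2.cvtColor(I,cv2.COLOR_RGB2HSV);m=np.zeros(G.shape,bool);m[158:255,245:320]=1
m&=(h[...,0]>50)&(h[...,0]<90)&(h[...,1]>90);g=P[m];g=g[g[:,2]<18]
print('green',cv2.minAreaRect(g[:,:2].astype(np.float32)),np.median(g[:,2]))
mw=np.zeros(G.shape,bool);mw[188:240,262:302]=1;mw&=(h[...,1]<45)&(h[...,2]>130);v,u=np.nonzero(mw)
print('bright sink px',u.min(),u.max(),v.min(),v.max(),onz(C,(u.min()+u.max())/2,192,54))
```

```text
left [[248.5, 172.0], [249.2, 194.7], [249.5, 217.3], [249.5, 240.0]] [584.5 306.6] -15.67 24
right [[318.0, 172.0], [314.6, 194.7], [313.4, 217.3], [312.5, 240.0]] [576.1 225.6] -15.03 37
top [[256.0, 165.5], [273.7, 162.4], [291.3, 162.6], [309.0, 166.8]] [634.3 248.5] 75.7 33
bot [[256.0, 245.2], [273.3, 244.0], [290.7, 243.8], [308.0, 246.5]] [534.2 282.9] 75.92 19
z levels [ 2.8  5.  11.4 34.3 54.5]
sink top 610 [590.2 263.   71.1] ((627.9678955078125, 252.77578735351562), (29.95079803466797, 141.22901916503906), 74.97069549560547)
green ((578.3497924804688, 267.04705810546875), (76.01834106445312, 110.74513244628906), 74.64165496826172) 11.437188419020003
bright sink px 268 295 191 237 [611.34146618 258.5370236   54.        ]
```

Request:
move_arm --deltas '[[[20, 0, 25], 0.9], [[75, -1, 41], 0.9], [[130, -1, 41], 0.9], [[175, -1, 41], 0.9], [[195, -1, 41], 0.9], [[208, -1, 41], 0.9], [[213, -1, 41], 0.9], [[213, -1, 41], 0.9], [[213, -1, 41], 0.9]]'

```text
time: 4.12
tool_pos: [583.5, 266.0, 19.9]
tcp_rot: [-110.9, 89.9, 54.1]
ft_force: [0.5, 0.1, 0.4]
finger_gap: 85.6
```

Run:
```python
from h import *
T=tool();I,D=r.snapshot('wrist');save('w3.png',I)
s=r.sense();print(s['time'],s['joint_pos'].round(1),T.round(3),s['ft_force'])
```

```text
4.175 [1.990e+01 2.430e+01 8.840e+01 1.000e-01 6.720e+01 1.249e+02] [[ 1.00000e-03 -2.59000e-01 -9.66000e-01  5.83523e+02]
 [ 2.00000e-03 -9.66000e-01  2.59000e-01  2.66003e+02]
 [-1.00000e+00 -2.00000e-03 -1.00000e-03  1.98940e+01]
 [ 0.00000e+00  0.00000e+00  0.00000e+00  1.00000e+00]] [-0.33110613  0.52447135 -0.32610989]
```

View pics/w3.png

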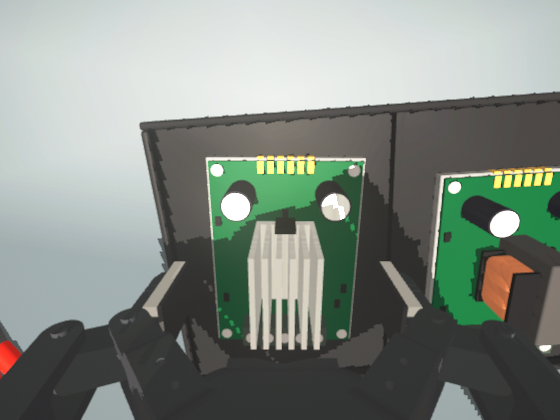

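The sink sits centred between the open pads: fins at columns 250–322 and pads at (165,285) and (400,285). Now close on it.

Request:
move_arm --deltas '[[[1.5, 0, 0], 0], [[1.5, 0, 0], 0], [[1.5, 0, 0], 0], [[1.5, 0, 0], 0], [[1.5, 0, 0], 0], [[1.5, 0, 0], 0], [[1.5, 0, 0], 0], [[1.5, 0, 0], 0]]' --jaw -1 --squeeze 80

```text
time: 5.18
tool_pos: [583.6, 266.0, 18.5]
tcp_rot: [-115.2, 89.9, 49.8]
ft_force: [1.1, 0.6, 3.3]
finger_gap: 29.2
```

Request:
move_arm --deltas '[[[-3, 0, 0], 0], [[-10, 0, 0], 0], [[-25, 0, 0], 0], [[-45, 0, 0], 0], [[-65, 0, 0], 0], [[-80, 0, 0], 0], [[-80, 0, 0], 0], [[-80, 0, 0], 0]]'

```text
time: 6.18
tool_pos: [583.1, 265.8, 97.9]
tcp_rot: [-100.0, 89.9, 65.0]
ft_force: [-0.1, 0.2, -2.1]
finger_gap: 28.6
```

Run:
```python
from h import *
T=tool();I,D=r.snapshot('wrist');save('w4.png',I);np.savez('w4.npz',I=I,D=D,T=T)
s=r.sense();print(s['time'],s['joint_pos'].round(1),T.round(3),s['ft_force'],s['finger_gap'])
```

```text
6.225 [1.990e+01 1.910e+01 8.620e+01 1.000e-01 7.480e+01 1.249e+02] [[ 1.00000e-03 -2.59000e-01 -9.66000e-01  5.83103e+02]
 [ 1.00000e-03 -9.66000e-01  2.59000e-01  2.65764e+02]
 [-1.00000e+00 -2.00000e-03 -0.00000e+00  9.78830e+01]
 [ 0.00000e+00  0.00000e+00  0.00000e+00  1.00000e+00]] [-0.63150472 -0.04232198 -3.37901931] 29.1544196676718
```

View pics/w4.png

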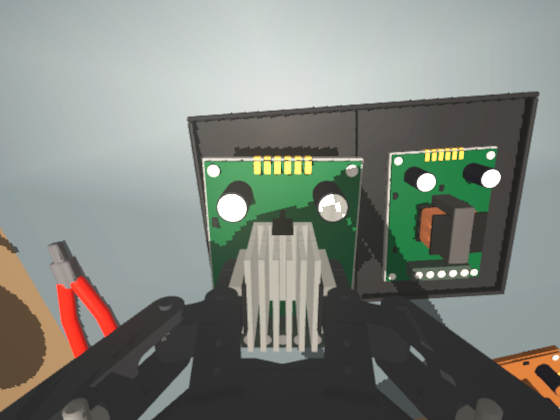

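The board is held. Its front edge is at row ~158, columns 205–362, with the strip at (283,166); the coil board is undisturbed. I measure the board's pose in the tool.

Run:
```python
from h import *
Z=np.load('w4.npz');I,D,T=Z['I'],Z['D'],Z['T'];C=cam('wrist',np.eye(4))
G=cv2.cvtColor(I,cv2.COLOR_RGB2GRAY).astype(np.float32)
def onx(u,v,x):
    o,d=ray(C,u,v);return (o+d*(x-o[0])/d[0])
for k,(p,q,n) in {'front':((222,158),(350,158),(0,1)),'left':((205,170),(209,250),(1,0)),'right':((362,170),(358,250),(1,0))}.items():
    U=edge(G,p,q,n,5); W=np.array([onx(*u,6.5)[1:] for u in U]); c,d,N=fit(W)
    print(k,U[::13].round(1).tolist(),'y,z',c.round(2),np.degrees(np.arctan2(d[1],d[0])).round(2),N)
P=cloud(C,D);print('green tool x',np.median(P[200:240,212:218,0]),'front',np.median(P[166:172,225:250,0]))
```

```text
front [[222.0, 160.2], [264.7, 156.2], [307.3, 156.0], [350.0, 157.5]] y,z [ 14.56 -52.99] -0.01 19
left [[202.5, 170.0], [204.6, 196.7], [206.7, 223.3], [207.2, 250.0]] y,z [-39.8  -28.07] -89.65 33
right [[357.8, 170.0], [360.4, 196.7], [358.3, 223.3], [355.5, 250.0]] y,z [ 38.84 -24.51] 89.82 31
green tool x 6.721274452487293 front 6.918356793814212
```

Request:
move_arm --deltas '[[[-2, 15, -1.6], 0], [[-5, 50, -5.2], 0.2], [[-5, 100, -10.5], 0.4], [[-5, 155, -16.3], 0.6], [[-5, 210, -22], 0.8], [[-5, 265, -27.8], 1], [[-5, 320, -33.6], 1.2], [[-5, 375, -39.3], 1.4], [[-5, 430, -45.1], 1.6], [[-5, 475, -49.8], 1.8], [[-5, 505, -53], 1.8], [[-5, 514, -54], 1.8]]'

```text
time: 7.72
tool_pos: [500.3, -246.9, 101.3]
tcp_rot: [-30.2, 89.9, 132.8]
ft_force: [-0.9, 1.4, -2.6]
finger_gap: 29.3
```

Run:
```python
from h import *
s=r.sense();T=tool();print(s['time'],s['qd'].round(1),T.round(4),s['ft_force'],s['finger_gap'])
```

```text
7.725 [-4.7  2.9 -3.   0.9  0.6 -5.6] [[-1.200000e-03 -2.920000e-01 -9.564000e-01  5.002614e+02]
 [ 1.300000e-03 -9.564000e-01  2.920000e-01 -2.468738e+02]
 [-1.000000e+00 -9.000000e-04  1.500000e-03  1.012733e+02]
 [ 0.000000e+00  0.000000e+00  0.000000e+00  1.000000e+00]] [-0.88619398  1.38275079 -2.55233092] 29.332387431672924
```

Request:
move_arm --deltas '[[[0, -3, -1], -0.2], [[15, -3, -1], -0.2], [[35, -3, -1], -0.2], [[50, -3, -1], -0.2], [[56, -3, -1], -0.2], [[56, -3, -1], -0.2], [[56, -3, -1], -0.2]]'

```text
time: 8.6
tool_pos: [502.5, -244.5, 45.9]
tcp_rot: [-52.0, 90.0, 111.3]
ft_force: [0.9, -0.7, -1.3]
finger_gap: 28.9
```

Run:
```python
from h import *
T=tool();I,D=r.snapshot('wrist');save('w5.png',I);np.savez('w5.npz',I=I,D=D,T=T)
s=r.sense();print(s['time'],s['qd'].round(1),T.round(4),s['ft_force'],s['finger_gap'])
```

```text
8.65 [-0.1 -0.1  0.1  0.1 -0.  -0.1] [[-3.000000e-04 -2.886000e-01 -9.575000e-01  5.025421e+02]
 [ 7.000000e-04 -9.575000e-01  2.886000e-01 -2.445191e+02]
 [-1.000000e+00 -6.000000e-04  4.000000e-04  4.592550e+01]
 [ 0.000000e+00  0.000000e+00  0.000000e+00  1.000000e+00]] [-0.33593124 -0.10002652 -2.22745585] 28.835893907336175
```

View pics/w5.png

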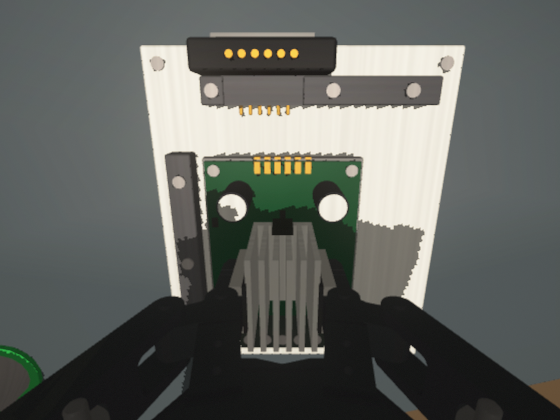

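The held board is just above the plate. The pins are at (264,110) and the strip at (283,166); the end stop's edge is at row ~105 and the side stop's face at column ~196–203. I check the gaps in tool coordinates.

Run:
```python
from h import *
Z=np.load('w5.npz');I,D,T=Z['I'],Z['D'],Z['T'];C=cam('wrist',np.eye(4));zt=T[2,3]
G=cv2.cvtColor(I,cv2.COLOR_RGB2GRAY).astype(np.float32)
def onx(u,v,x):
    o,d=ray(C,u,v);return (o+d*(x-o[0])/d[0])
for k,(p,q,n,x) in {'end':((310,104),(435,104),(0,1),zt-24),'plateRight':((460,70),(440,210),(1,0),zt-12),'sideTop':((196,158),(204,220),(1,0),zt-24),'plateback':((345,46),(455,46),(0,1),zt-12),'front':((222,158),(350,158),(0,1),6.7)}.items():
    U=edge(G,p,q,n,6); c,d,N=fit([onx(*u,x)[1:] for u in U])
    print(k,U[::13].round(1).tolist(),'y,z',c.round(2),np.degrees(np.arctan2(d[1],d[0])).round(2),N)
```

```text
end [[310.0, 105.8], [351.7, 104.5], [393.3, 107.5], [435.0, 104.5]] y,z [ 51.7  -77.01] -0.05 28
plateRight [[461.2, 70.0], [453.3, 116.7], [445.7, 163.3], [438.2, 210.0]] y,z [ 94.05 -58.82] -89.91 40
sideTop [[195.2, 158.0], [203.4, 178.7], [205.3, 199.3], [201.5, 220.0]] y,z [-45.71 -37.21] 83.57 17
plateback [[345.0, 44.5], [381.7, 44.5], [418.3, 44.5], [455.0, 44.5]] y,z [  61.82 -107.01] -0.0 40
front [[222.0, 153.2], [264.7, 154.2], [307.3, 156.5], [350.0, 153.5]] y,z [  5.05 -54.95] 0.05 27
```

Request:
move_arm --deltas '[[[8, 0, 0], 0], [[14, 0, 0], 0], [[17, 0, 0], 0], [[18.5, 0, 0], 0], [[19, 0, 0], 0], [[19, 0, 0], 0], [[19, 0, 0], 0]]'

```text
time: 9.52
tool_pos: [502.8, -244.7, 27.3]
tcp_rot: [-125.3, 90.0, 37.9]
ft_force: [-0.3, -0.9, -2.3]
finger_gap: 28.8
```

Request:
move_arm --deltas '[[[0.5, 0, 0], 0], [[0.8, 0, 0], 0], [[0.8, 0, 0], 0]]'

```text
time: 9.9
tool_pos: [502.8, -244.7, 26.5]
tcp_rot: [-120.3, 90.0, 42.9]
ft_force: [-0.2, -0.1, -2.3]
finger_gap: 29.1
```

Request:
move_arm --deltas '[[[0.3, 0, 0], 0], [[0.6, 0, 0], 0], [[0.6, 0, 0], 0]]'

```text
time: 10.28
tool_pos: [502.8, -244.7, 26.4]
tcp_rot: [-117.5, 90.0, 45.7]
ft_force: [-3.4, 1.6, 5.5]
finger_gap: 29.1
```

Request:
move_arm --deltas '[[[0.1, -2, 0], 0], [[0.1, -5, 0], 0], [[0.1, -8, 0], 0], [[0.1, -9, 0], 0], [[0.1, -9, 0], 0]]'

```text
time: 10.9
tool_pos: [505.7, -236.0, 26.5]
tcp_rot: [-138.1, 90.0, 25.2]
ft_force: [-0.0, -1.2, 1.4]
finger_gap: 29.4
```

Request:
move_arm --deltas '[[[0, -0.5, -4], 0], [[0, -0.5, -9], 0], [[0, -0.5, -13], 0], [[0, -0.5, -15], 0], [[0, -0.5, -15], 0]]'

```text
time: 11.52
tool_pos: [520.5, -239.9, 26.4]
tcp_rot: [-147.8, 89.9, 15.4]
ft_force: [-1.9, -0.6, 1.5]
finger_gap: 28.9
```

Run:
```python
from h import *
T=tool();I,D=r.snapshot('wrist');np.savez('w6.npz',I=I,D=D,T=T);save('w6.png',I)
s=r.sense();print(s['time'],T.round(4),s['ft_force'],T[:3,:3].T@s['ft_force'],s['wrist_torque'],s['finger_gap'])
```

```text
11.575 [[ 1.100000e-03 -2.885000e-01 -9.575000e-01  5.204557e+02]
 [ 3.000000e-04 -9.575000e-01  2.885000e-01 -2.398832e+02]
 [-1.000000e+00 -6.000000e-04 -1.000000e-03  2.643650e+01]
 [ 0.000000e+00  0.000000e+00  0.000000e+00  1.000000e+00]] [-1.26904106 -0.51177497  2.32895868] [-2.33049181  0.85468772  1.06524373] [0.06167643 0.22809424 0.02988138] 29.14408233736118
```

View pics/w6.png

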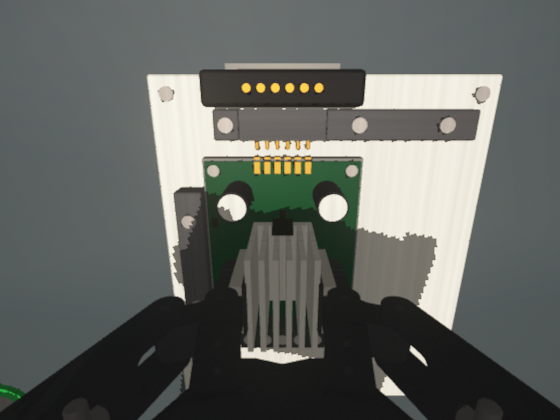

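The pins line up with the strip: pin tips at (282,150), board front at row 157, side gap nearly closed. Now I push in small steps, watching the force.

Request:
move_arm --deltas '[[[0.1, -0.4, 0], 0], [[0.1, -0.8, 0], 0], [[0.1, -0.8, 0], 0]]'

```text
time: 11.95
tool_pos: [520.5, -239.8, 26.5]
tcp_rot: [159.3, 89.9, -37.4]
ft_force: [-3.8, -3.9, 3.8]
finger_gap: 29.1
```

Request:
move_arm --deltas '[[[0, 0, -2], 0], [[0, 0, -4], 0], [[0, 0, -6], 0], [[0, 0, -7], 0], [[0, 0, -7], 0]]'

```text
time: 12.58
tool_pos: [526.1, -241.5, 26.4]
tcp_rot: [20.9, 89.9, -175.9]
ft_force: [-9.5, 1.1, 9.3]
finger_gap: 29.2
```

```bash
cat > st.py <<'E'
from h import *
s=r.sense();T=tool();d=T[:2,3]-[507,-255.8];print(s['time'],'jig',(d@[.9573,-.289]).round(2),(d@[.289,.9573]).round(2),'z',T[2,3].round(2),'Ftool',(T[:3,:3].T@s['ft_force']).round(1),'Mtool',(T[:3,:3].T@s['wrist_torque']).round(2),'yaw',np.degrees(np.arctan2(T[0,1]*-1,-T[1,1])*-1).round(2),s['finger_gap'].round(1))
E
python3 st.py
```

```text
Traceback (most recent call last):
  File "st.py", line 2, in <module>
    s=r.sense();T=tool();d=T[:2,3]-[507,-255.8];print(s['time'],'jig',(d@[.9573,-.289]).round(2),(d@[.289,.9573]).round(2),'z',T[2,3].round(2),'Ftool',(T[:3,:3].T@s['ft_force']).round(1),'Mtool',(T[:3,:3].T@s['wrist_torque']).round(2),'yaw',np.degrees(np.arctan2(T[0,1]*-1,-T[1,1])*-1).round(2),s['finger_gap'].round(1))
                                                                                                                                                                                                                                                                                                       ^^^^^^^^^^^^^^^^^^^^^
AttributeError: 'float' object has no attribute 'round'
```

Request:
move_arm --deltas '[[[-0.2, -0.2, -2], 0], [[-0.2, -0.2, -3], 0], [[-0.2, -0.2, -3], 0]]'

```text
time: 12.95
tool_pos: [527.7, -242.0, 26.5]
tcp_rot: [7.8, 89.8, 171.0]
ft_force: [-11.7, 0.7, 9.9]
finger_gap: 29.2
```

```bash
sed -i "s/,s\['finger_gap'\].round(1)/,s['finger_gap']/" st.py; python3 st.py
```

```text
12.95 jig 15.86 19.17 z 26.54 Ftool [-9.9  2.7 11.5] Mtool [-0.15 -1.47  0.21] yaw -16.77 29.24325565091763
```

Request:
move_arm --deltas '[[[-0.3, -0.2, -2], 0], [[-0.3, -0.2, -3], 0], [[-0.3, -0.2, -3], 0]]'

```text
time: 13.32
tool_pos: [529.0, -242.4, 26.7]
tcp_rot: [4.6, 89.6, 167.9]
ft_force: [-12.5, 1.7, 10.3]
finger_gap: 28.6
```

```bash
python3 st.py
```

```text
13.325 jig 17.22 19.18 z 26.71 Ftool [-10.2   2.   12.5] Mtool [-0.13 -1.68  0.2 ] yaw -16.77 28.621403904394196
```

Request:
move_arm --deltas '[[[-0.3, -0.2, -2], 0], [[-0.3, -0.2, -3], 0], [[-0.3, -0.2, -3], 0]]'

```text
time: 13.7
tool_pos: [529.1, -242.4, 27.0]
tcp_rot: [2.3, 89.2, 165.6]
ft_force: [-22.3, 3.5, 18.3]
finger_gap: 29.0
```

```bash
python3 st.py
python3 - <<'E'
from h import *
T=tool();I,D=r.snapshot('wrist');np.savez('w7.npz',I=I,D=D,T=T)
save('w7.png',cv2.resize(I[50:250,150:420],None,fx=2.9,fy=2.9,interpolation=cv2.INTER_CUBIC))
E
```

```text
13.7 jig 17.27 19.18 z 26.95 Ftool [-18.    3.1  22.6] Mtool [-0.14 -2.76  0.2 ] yaw -16.77 29.02958655070232
```

View pics/w7.png

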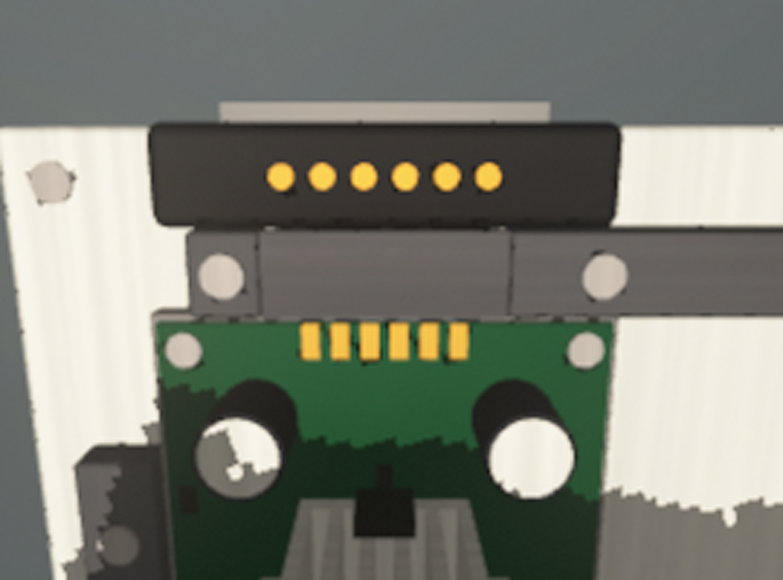

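The crop shows the board front tight along the end stop (row ~318) with the pins hidden, and the side against the side stop (column ~160). The force jumped to 22 N without further motion, so it bears on the stop. But the tool has pitched 0.7°, so I check whether the board is still flat.

```bash
cat > flat.py <<'E'
from h import *
import sys
def plane(P):
    P=P.reshape(-1,3);k=np.ones(len(P),bool)
    for _ in range(6):
        a=np.linalg.lstsq(np.c_[P[k,:2]-P[k,:2].mean(0),np.ones(k.sum())],P[k,2],rcond=None)[0]
        e=P[:,2]-np.c_[P[:,:2]-P[k,:2].mean(0),np.ones(len(P))]@a;k=np.abs(e)<max(1,2*e[k].std())
    return np.degrees(a[:2]@[.9573,-.289]).round(2),np.degrees(a[:2]@[.289,.9573]).round(2),a[2].round(2),k.sum()
for n in sys.argv[1:]:
    Z=np.load(n+'.npz');I,D,T=Z['I'],Z['D'],Z['T'];P=cloud(cam('wrist',T),D)
    h=cv2.cvtColor(I,cv2.COLOR_RGB2HSV);m=np.zeros(D.shape,bool);m[160:290,205:360]=1;m&=(h[...,0]>45)&(h[...,0]<95)&(h[...,1]>90)&(D>0)
    w=np.zeros(D.shape,bool);w[160:330,362:440]=1;w&=(h[...,1]<45)&(h[...,2]>60)&(D>0)
    p=P[w];p=p[np.abs(p[:,2]-12)<4]
    print(n,'board slope x,y deg, z',plane(P[m]),'plate',plane(p))
E
python3 flat.py w5 w6 w7
```

```text
w5 board slope x,y deg, z (np.float64(-0.04), np.float64(-0.02), np.float64(38.95), np.int64(6772)) plate (np.float64(-0.0), np.float64(0.08), np.float64(11.46), np.int64(9161))
w6 board slope x,y deg, z (np.float64(0.06), np.float64(0.01), np.float64(19.49), np.int64(6428)) plate (np.float64(-0.04), np.float64(0.09), np.float64(11.47), np.int64(10120))
w7 board slope x,y deg, z (np.float64(-0.55), np.float64(-0.05), np.float64(19.76), np.int64(6673)) plate (np.float64(0.01), np.float64(0.02), np.float64(11.54), np.int64(10218))
```

The board is 0.55° nose-down (tail ~1 mm up), so I press down a little to bring it back flat, with a gentler push.

Request:
move_arm --deltas '[[[0.8, -0.2, -1.5], 0], [[1.5, -0.2, -1.5], 0], [[1.5, -0.2, -1.5], 0], [[1.5, -0.2, -1.5], 0]]'

```text
time: 14.25
tool_pos: [529.0, -242.4, 26.9]
tcp_rot: [2.3, 89.0, 165.5]
ft_force: [-22.2, 4.8, 25.6]
finger_gap: 29.3
```

```bash
cat > look.py <<'E'
from h import *
import sys
T=tool();I,D=r.snapshot('wrist');np.savez(sys.argv[1]+'.npz',I=I,D=D,T=T)
E
python3 look.py a1; python3 flat.py a1; python3 st.py
```

```text
a1 board slope x,y deg, z (np.float64(-0.63), np.float64(-0.03), np.float64(19.72), np.int64(6683)) plate (np.float64(-0.01), np.float64(0.05), np.float64(11.48), np.int64(10228))
14.3 jig 17.17 19.19 z 26.91 Ftool [-24.9   0.8  21.6] Mtool [-0.03 -2.52 -0.04] yaw -16.77 29.43000674385205
```

The tilt comes from re-anchoring under load. I'll back off the pins, loosen the grip so the board settles flat, regrip, and push home in a single call.

Request:
move_arm --deltas '[[[-0.6, 0.3, 3], 0], [[-0.6, 0.3, 7], 0], [[-0.6, 0.3, 11], 0], [[-0.6, 0.3, 12], 0], [[-0.6, 0.3, 12], 0]]'

```text
time: 14.92
tool_pos: [517.3, -239.1, 27.5]
tcp_rot: [1.9, 89.0, 165.1]
ft_force: [0.6, -0.5, -1.4]
finger_gap: 29.0
```

```bash
python3 look.py a2; python3 flat.py a2; python3 st.py
```

```text
a2 board slope x,y deg, z (np.float64(-1.03), np.float64(-0.05), np.float64(20.07), np.int64(6390)) plate (np.float64(-0.03), np.float64(0.07), np.float64(11.49), np.int64(10191))
14.975 jig 5.07 18.91 z 27.5 Ftool [ 2.1 -0.5 -0.5] Mtool [ 0.02  0.   -0.04] yaw -16.77 29.349742187293607
```

Request:
move_arm --deltas '[[[0.4, 0, 0], 0], [[0.4, 0, 0], 0], [[0.4, 0, 0], 0], [[0.4, 0, 0], 0]]' --jaw -0.1

```text
time: 15.48
tool_pos: [517.4, -239.2, 27.2]
tcp_rot: [2.3, 89.0, 165.5]
ft_force: [0.7, 0.2, -0.4]
finger_gap: 38.9
```

Request:
move_arm --deltas '[[[0, 0, 0], 0], [[0, 0, 0], 0], [[0, 0, 0], 0], [[0, 0, 0], 0], [[0, 0, 0], 0]]' --jaw -1 --squeeze 80

```text
time: 16.1
tool_pos: [517.6, -239.4, 27.5]
tcp_rot: [2.8, 89.0, 166.0]
ft_force: [0.2, -0.8, 3.2]
finger_gap: 29.0
```

```bash
python3 look.py a3; python3 flat.py a3; python3 st.py
```

```text
a3 board slope x,y deg, z (np.float64(-0.0), np.float64(0.03), np.float64(19.53), np.int64(6545)) plate (np.float64(-0.02), np.float64(0.07), np.float64(11.5), np.int64(10212))
16.15 jig 5.44 18.83 z 27.46 Ftool [-3.2  0.7 -0.3] Mtool [ 0.02  0.01 -0.01] yaw -16.77 29.17893297945962
```

Request:
move_arm --deltas '[[[-0.3, -0.5, -1], 0], [[-0.3, -1.2, -2], 0], [[-0.3, -1.4, -3.5], 0], [[-0.3, -1.4, -5.5], 0], [[-0.3, -1.4, -7.5], 0], [[-0.3, -1.4, -9.5], 0], [[-0.3, -1.4, -11.5], 0], [[-0.3, -1.4, -13], 0], [[-0.3, -1.4, -14.3], 0], [[-0.3, -1.4, -14.8], 0], [[-0.3, -1.4, -14.8], 0], [[-0.3, -1.4, -14.8], 0]]'

```text
time: 17.65
tool_pos: [529.1, -242.4, 27.5]
tcp_rot: [4.8, 88.6, 168.0]
ft_force: [-19.6, -0.1, 16.8]
finger_gap: 29.3
```

```bash
python3 look.py a4; python3 flat.py a4; python3 st.py
```

```text
a4 board slope x,y deg, z (np.float64(-0.17), np.float64(-0.03), np.float64(19.56), np.int64(6656)) plate (np.float64(0.01), np.float64(0.01), np.float64(11.5), np.int64(10185))
17.7 jig 17.26 19.17 z 27.53 Ftool [-16.    5.2  19.4] Mtool [-0.15 -2.6   0.75] yaw -16.78 28.647589012359926
```

It is home and bearing again (jig x 17.26, y 19.17; the same place as before), with the tilt down to 0.17°. I ease the grip under load so the board can level itself, then regrip.

Request:
move_arm --deltas '[[[0.3, -1.0, -2.4], 0], [[0.3, -1.0, -2.4], 0], [[0.3, -1.0, -2.4], 0], [[0.3, -1.0, -2.4], 0]]' --squeeze 35

```text
time: 18.2
tool_pos: [529.1, -242.4, 27.7]
tcp_rot: [6.2, 88.3, 169.4]
ft_force: [-18.3, 1.3, 18.4]
finger_gap: 29.0
```

```bash
python3 look.py a5; python3 flat.py a5; python3 st.py
```

```text
a5 board slope x,y deg, z (np.float64(-0.36), np.float64(-0.07), np.float64(19.67), np.int64(6800)) plate (np.float64(-0.01), np.float64(0.05), np.float64(11.49), np.int64(10241))
18.25 jig 17.32 19.18 z 27.75 Ftool [-17.8   4.6  18.1] Mtool [-0.17 -2.33  0.46] yaw -16.78 28.80204650372637
```

Request:
move_arm --deltas '[[[-0.2, 0.3, 3], 0], [[-0.2, 0.3, 7], 0], [[-0.2, 0.3, 11], 0], [[-0.2, 0.3, 12], 0], [[-0.2, 0.3, 12], 0]]' --squeeze 80

```text
time: 18.88
tool_pos: [517.3, -239.1, 28.1]
tcp_rot: [5.8, 88.3, 169.1]
ft_force: [-0.0, -0.1, -0.1]
finger_gap: 28.9
```

Request:
move_arm --deltas '[[[0.2, 0, 0], 0], [[0.2, 0, 0], 0], [[0.2, 0, 0], 0], [[0.2, 0, 0], 0]]' --jaw -0.1

```text
time: 19.38
tool_pos: [517.3, -239.1, 27.9]
tcp_rot: [5.8, 88.3, 169.0]
ft_force: [0.3, 0.5, -0.1]
finger_gap: 38.6
```

Request:
move_arm --deltas '[[[0, 0, 0], 0], [[0, 0, 0], 0], [[0, 0, 0], 0], [[0, 0, 0], 0], [[0, 0, 0], 0], [[0, 0, 0], 0]]' --jaw -1 --squeeze 100

```text
time: 20.12
tool_pos: [517.5, -239.3, 28.2]
tcp_rot: [6.4, 88.3, 169.6]
ft_force: [-0.3, -0.8, 5.2]
finger_gap: 29.0
```

```bash
python3 look.py a6; python3 flat.py a6; python3 st.py
```

```text
a6 board slope x,y deg, z (np.float64(0.02), np.float64(0.06), np.float64(19.53), np.int64(6391)) plate (np.float64(0.01), np.float64(0.06), np.float64(11.51), np.int64(10232))
20.175 jig 5.29 18.81 z 28.18 Ftool [-4.7  0.7  0.8] Mtool [-0.07 -0.01 -0.01] yaw -16.78 28.379414906409746
```

Request:
move_arm --deltas '[[[-0.2, -0.6, -1], 0], [[-0.2, -1.5, -2], 0], [[-0.2, -2, -3.5], 0], [[-0.2, -2, -5.5], 0], [[-0.2, -2, -7.5], 0], [[-0.2, -2, -9.5], 0], [[-0.2, -2, -11.5], 0], [[-0.2, -2, -13.5], 0], [[-0.2, -2, -15], 0], [[-0.2, -2, -15.9], 0], [[-0.2, -2, -15.9], 0], [[-0.2, -2, -15.9], 0]]'

```text
time: 21.68
tool_pos: [529.4, -242.6, 28.3]
tcp_rot: [8.1, 87.9, 171.3]
ft_force: [-24.5, -2.8, 23.3]
finger_gap: 28.7
```

```bash
python3 look.py a7; python3 flat.py a7; python3 st.py
python3 - <<'E'
from h import *
I=np.load('a7.npz')['I'];save('a7.png',cv2.resize(I[70:350,150:420],None,fx=2.1,fy=2.1,interpolation=cv2.INTER_CUBIC))
E
python3 st.py
```

```text
a7 board slope x,y deg, z (np.float64(-0.13), np.float64(-0.06), np.float64(19.58), np.int64(6800)) plate (np.float64(-0.01), np.float64(0.07), np.float64(11.51), np.int64(10199))
21.725 jig 17.62 19.13 z 28.29 Ftool [-22.7   8.9  25. ] Mtool [-0.22 -3.28  1.  ] yaw -16.79 28.94245981456377
21.725 jig 17.62 19.13 z 28.29 Ftool [-22.7   8.9  25. ] Mtool [-0.22 -3.28  1.  ] yaw -16.79 28.94245981456377
```

View pics/a7.png

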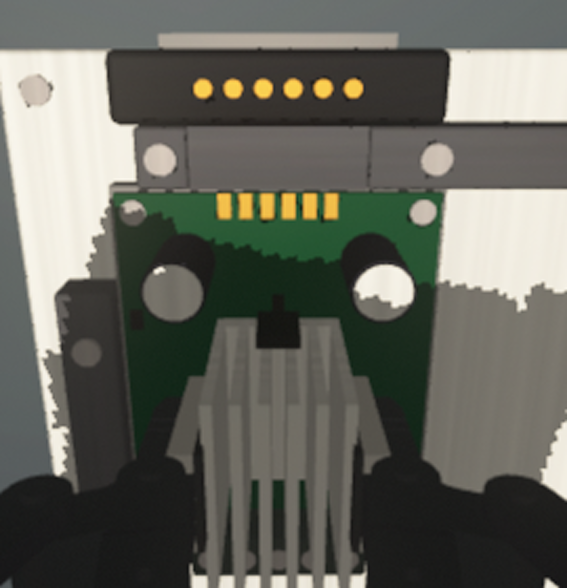

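The board lies along both stops: front edge at row ~190 against the end stop, left side against the side stop at column ~120. I compare the strip-to-stop distance with the earlier pictures to be sure it is fully home.

```bash
python3 - <<'E'
from h import *
ex=np.array([.9573,-.289]);ey=np.array([.289,.9573]);o=np.array([507,-255.8])
for n in ('w7','a1','a4','a5','a7'):
    Z=np.load(n+'.npz');I,T=Z['I'],Z['T'];C=cam('wrist',T)
    G=cv2.cvtColor(I,cv2.COLOR_RGB2GRAY).astype(np.float32)
    J=I.astype(int);m=(J[...,0]-J[...,2]>90);m[:140]=0;m[190:]=0;m[:,:240]=0;m[:,330:]=0
    v,u=np.nonzero(m);w=np.array([onz(C,a,b,20)[:2]-o for a,b in zip(u,v)])
    B=np.array([onz(C,*q,24)[:2]-o for q in edge(G,(375,159),(430,159),(0,1),8)])
    print(n,'strip centroid x,y',(w@ex).mean().round(2),(w@ey).mean().round(2),'px',len(u),'rows',v.min(),v.max(),'bar x',np.median(B@ex).round(2),'strip-bar',((w@ex).mean()-np.median(B@ex)).round(2))
E
python3 st.py
```

```text
w7 strip centroid x,y 65.51 19.59 px 509 rows 161 173 bar x 70.35 strip-bar -4.84
a1 strip centroid x,y 65.46 19.6 px 506 rows 161 173 bar x 70.27 strip-bar -4.81
a4 strip centroid x,y 65.18 19.67 px 475 rows 162 173 bar x 70.26 strip-bar -5.08
a5 strip centroid x,y 65.17 19.66 px 471 rows 162 173 bar x 70.29 strip-bar -5.11
a7 strip centroid x,y 65.41 19.57 px 475 rows 162 173 bar x 70.13 strip-bar -4.73
21.725 jig 17.62 19.13 z 28.29 Ftool [-22.7   8.9  25. ] Mtool [-0.22 -3.28  1.  ] yaw -16.79 28.94245981456377
```

Bearing on the end stop is uncertain: rubbing under ~25 N of down-load may be eating the push. I push a bit harder along x while relieving the vertical load.

Request:
move_arm --deltas '[[[-0.5, -1.5, -4.5], 0], [[-1.0, -1.5, -5], 0], [[-1.2, -1.5, -5.2], 0], [[-1.2, -1.5, -5.2], 0], [[-1.2, -1.5, -5.2], 0]]'

```text
time: 22.35
tool_pos: [529.5, -242.6, 28.8]
tcp_rot: [8.0, 87.3, 171.2]
ft_force: [-28.2, 0.6, 22.6]
finger_gap: 28.9
```

```bash
python3 look.py a8; python3 flat.py a8; python3 st.py
```

```text
a8 board slope x,y deg, z (np.float64(-0.65), np.float64(-0.12), np.float64(19.83), np.int64(6751)) plate (np.float64(-0.01), np.float64(0.06), np.float64(11.51), np.int64(10266))
22.4 jig 17.68 19.17 z 28.73 Ftool [-20.6   7.3  28.3] Mtool [-0.22 -3.72  0.97] yaw -16.8 29.139161347879828
```

Firm and stationary at the stop, but the tilt grew to 0.65° with the re-anchored call. I do one clean cycle: back off, let it lie flat, regrip, then a single push with lift compensation.

Request:
move_arm --deltas '[[[0, 0.3, 3], 0], [[0.2, 0.3, 7], 0], [[0.3, 0.3, 11], 0], [[0.3, 0.3, 12], 0], [[0.3, 0.3, 12], 0]]'

```text
time: 23.02
tool_pos: [517.9, -239.3, 29.0]
tcp_rot: [7.9, 87.3, 171.0]
ft_force: [1.5, 0.4, 2.0]
finger_gap: 28.9
```

Request:
move_arm --deltas '[[[0, 0, 0], 0], [[0, 0, 0], 0], [[0, 0, 0], 0], [[0, 0, 0], 0]]' --jaw -0.1

```text
time: 23.52
tool_pos: [517.8, -239.2, 28.8]
tcp_rot: [7.7, 87.2, 170.9]
ft_force: [-0.3, 0.4, 0.3]
finger_gap: 38.5
```

Request:
move_arm --deltas '[[[0, 0, 0], 0], [[0, 0, 0], 0], [[0, 0, 0], 0], [[0, 0, 0], 0], [[0, 0, 0], 0], [[0, 0, 0], 0]]' --jaw -1 --squeeze 100

```text
time: 24.28
tool_pos: [518.0, -239.5, 29.2]
tcp_rot: [8.1, 87.3, 171.3]
ft_force: [-0.7, -0.8, 4.6]
finger_gap: 28.5
```

```bash
python3 look.py a9; python3 flat.py a9; python3 st.py; python3 -c "
from h import *;print(tool()[:3,:3].round(3))"
```

```text
a9 board slope x,y deg, z (np.float64(0.0), np.float64(-0.06), np.float64(19.56), np.int64(6019)) plate (np.float64(-0.04), np.float64(0.05), np.float64(11.5), np.int64(10245))
24.325 jig 5.85 18.81 z 29.22 Ftool [-4.7  1.2  0.1] Mtool [ 0.01 -0.08  0.01] yaw -16.8 28.8306481982571
[[-0.047 -0.289 -0.956]
 [ 0.007 -0.957  0.289]
 [-0.999  0.007  0.047]]
```

Request:
move_arm --deltas '[[[-0.1, -0.6, -1], 0], [[-0.2, -1.5, -2], 0], [[-0.3, -2, -3.5], 0], [[-0.4, -2, -5.5], 0], [[-0.5, -2, -7.5], 0], [[-0.6, -2, -9.5], 0], [[-0.8, -2, -11.5], 0], [[-0.9, -2, -13.5], 0], [[-1.1, -2, -15.5], 0], [[-1.2, -2, -16.6], 0], [[-1.2, -2, -16.6], 0], [[-1.2, -2, -16.6], 0]]'

```text
time: 25.82
tool_pos: [529.5, -242.6, 29.4]
tcp_rot: [8.6, 86.7, 171.8]
ft_force: [-27.5, -0.4, 22.2]
finger_gap: 28.8
```

```bash
python3 look.py b1; python3 flat.py b1; python3 st.py
```

```text
b1 board slope x,y deg, z (np.float64(-0.23), np.float64(-0.16), np.float64(19.67), np.int64(6792)) plate (np.float64(0.01), np.float64(0.1), np.float64(11.47), np.int64(10225))
25.875 jig 17.72 19.1 z 29.4 Ftool [-20.6   9.   26.9] Mtool [-0.28 -3.7   1.14] yaw -16.81 28.6904864482377
```

Bearing on the stop is estimated at ~7 N after pins and rubbing (µ≈0.47 from the sliding phase). One modest top-up, then hand in.

Request:
move_arm --deltas '[[[-0.2, -1.6, -5.2], 0], [[-0.4, -1.7, -5.8], 0], [[-0.5, -1.7, -6], 0], [[-0.5, -1.7, -6], 0], [[-0.5, -1.7, -6], 0], [[-0.5, -1.7, -6], 0]]'

```text
time: 26.62
tool_pos: [529.5, -242.6, 29.8]
tcp_rot: [8.4, 85.9, 171.6]
ft_force: [-35.9, 2.4, 30.5]
finger_gap: 28.7
```

```bash
python3 look.py b2; python3 flat.py b2; python3 st.py
```

```text
b2 board slope x,y deg, z (np.float64(-0.76), np.float64(-0.22), np.float64(19.84), np.int64(6981)) plate (np.float64(-0.03), np.float64(0.06), np.float64(11.47), np.int64(10299))
26.675 jig 17.78 19.09 z 29.8 Ftool [-28.6   8.4  36.8] Mtool [-0.26 -4.71  0.9 ] yaw -16.82 28.87731242652416
```

```bash
python3 - <<'E'
from h import *
print(r.hand_in())
E
python3 st.py
```

```text
the job is handed in; nothing more can be done
None
the job is handed in; nothing more can be done
```

I took the heat-sink board out of the tray and laid it on the jig plate clear of the pins. I then slid it against the side stop and in over the pins to the end stop, and handed in at about 26.7 s while still gripping and pressing it. `hand_in` gives no verdict.

**Position at hand-in:** the tool held at jig (17.8, 19.1) mm. It moved less than 0.1 mm as the push rose from 27 to 36 N, so the board is bearing on the end stop. In the last close picture, taken before the final regrip and pushes, the board lies along both stops and the pins are hidden.

**Forces:** the push was about 36 N towards the end stop and 8 N towards the side stop, below the 60 N limit. After pins and rubbing I estimate about 10 N actually bears on the end stop. That figure is not measured, and it rests on a friction of about 0.47 inferred from the slide.

**Checks that were not perfect:**
- **Tilt:** the board leans about 0.8° nose-down at hand-in, so its tail is about 1.5 mm up. It was 0.2° before the last push. It comes from the arm giving way under load.
- **Down-load:** about 30 N presses the board's front edge onto the plate.
- **Repeat slides:** I backed off the pins and let go of the board twice to let it lie flat, then regripped and slid it home again. It therefore reached the corner three times.

The other board looked undisturbed when I lifted this one out. I saw no contact with anything else, but took no final overview picture.

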